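# Hang the bottle opener in the utensil cabinet

## Robot

A 6-joint arm with a two-finger parallel gripper is mounted at the origin on a cart in front of the work surface, level with it; the furniture and walls round the work are solid. World frame = base frame: x ahead of the robot, y to its left, z up, the work surface at z = 0. Lengths are in m, angles in rad, forces in N, time in s.
With the tool pointing down it reaches from about 0.3 to 0.75 m from the base axis. Payload 8.5 kg.
Tool frame: the origin (TCP) lies midway between the tips of the shut fingers; the grasp point (between the pads) lies 19 mm behind it; z points along the fingers, y is the line along which they close (so a half turn about z gives the same grasp; the last joint's range is limited). The gripper opens to 88 mm and grips with 3 to 60 N. Pads are 18 mm wide; open, the fingers measure 123 mm over their backs; the gripper's body (75 mm by 187 mm) begins 45 mm behind the grasp point.
Start: joints at [0.95, 0.381, 1.297, -0, 1.464, -0.215], TCP at [0.217, 0.505, 0.21] pointing down, gripper open.
Joint ranges: [-3.11, 3.11], [-0.89, 2.33], [0.22, 2.48], [-1.42, 4.56], [0.17, 2.85], [-2.88, 2.88]. Speed limits (rad/s): [2.39, 2.39, 3.14, 3.14, 3.14, 3.14].

## Interface

Orientations are given as a unit quaternion [x, y, z, w].
In Python, from station import manip, solver, capture gives the robot as it stands. Calls block until the motion is done:
- manip.move_to(position, orientation): joint-space move of the TCP to a pose.
- manip.movel(position, rotation=None, vel=0.15): straight line of the TCP; rotation=None keeps the orientation; vel is the mean speed in m/s.
- manip.set_joints(angles): joint-space move.
- manip.set_gripper(opening, newtons=None): finger opening in m; newtons is the grip in N (None keeps the last); returns when the fingers have stopped.
- manip.dwell(seconds).
- solver.ik(position, orientation): joint angles nearest the present ones, or None.
- manip.state(): the state.
- capture(name): name is "scene" or "side" or "wrist"; returns a dict with "pixels" (480x640x3 uint8, red, green, blue), "camera_matrix" (3x3 intrinsics, pixels), "world_from_camera" (4x4, takes a point from camera to world coordinates). Camera axes: x right, y down, z forward; pixel columns grow to the right and rows downward; lengths in m; the calibration is good to about 2 mm. The wrist camera is an equidistant fisheye: a pixel r from the principal point sees the ray r / f radians off the axis. A picture is of the moment at which its call begins. There is no depth.
A pose or a line that the arm cannot do raises manip.PlanningError and nothing moves.
- manip.job_done(): hands the job in; it is judged then, once.
The state is a dict: "t": time; "qpos": joint angles; "qvel": joint speeds; "tau": joint torques, N m; "tool_pos": TCP position; "eef_rot": TCP orientation; "ft_force": force on the tool from outside, world axes, zero at the start; "moment": the same for the moment, N m; "gripper_width": finger opening in m; "grip_force": force on a finger pad.
Only numpy, scipy, OpenCV 4.12 (cv2) and the standard library are available. Lean on these libraries where they do the work, as an engineer would, in place of code of your own. Each camera call takes 0.05 s, during which the arm holds its last target. There are 200 camera calls.

## Task

Pick up the bottle opener and hang it by its loop on the hook inside the small open cabinet: tilt it, loop up and first, to pass under the front lip, feel gently for the back board, set the loop over the hook's tip and let the handle swing down so that the opener hangs there at rest. While you hold it never press it against the cabinet with more than 10 N, do not bump the cabinet with the gripper, and leave the other things where they are.

Things in the scene. Friction and masses are not known exactly. Their poses are not given: they have to be found in the camera images.
- cabinet: White open-fronted utensil cabinet, fixed, 130 mm wide, 150 deep, 245 high. Origin: middle of its lower front edge, on the worktop; x points straight into the cabinet, y left, z up. Walls 8 mm, floor 10 mm, roof underside at z = 235 mm. One wire hook inside on a board.
- lip_edge (a point): Middle of the lower edge of the lip that hangs from the cabinet's roof across the front: 210 mm above the worktop; axes as the cabinet's. The lip is 10 mm thick (cabinet x = 0 to 10 mm; this point at x = 5). Opening below it: 114 mm wide, from z = 10 to 210 mm. The hook's tip stands higher than this edge.
- hook_place (a point): A mark fixed to the cabinet, 82 mm behind its front, mid-width, at the height of the hook tip's top (z = 219 mm). The hook is NOT exactly here: the upright board that carries it is clamped at an unmeasured depth, so the real tip is up to 21 mm nearer or deeper along cabinet x (sideways and height are true). The board's face is 12 mm behind the real tip's axis: feel for it.
- hook_arm (a point): A mark fixed to the cabinet, below hook_place, at the height of the upper side of the hook's level arm (z = 205 mm). Hook: steel wire 5 mm thick; the arm comes from the board towards the opening, then turns straight up 14 mm to the tip. Free: 16 mm tip to roof, 9.5 mm tip to board. Same unknown depth as hook_place. Rigid: does not give under 80 N.
- opener_loop (a point): Centre of the round loop at the head of the bottle opener: 6 mm round steel bar, 36 mm outside, 24 mm inside diameter. x runs along the opener from handle to loop, z is square to the loop's plane. At the start the opener lies flat on the worktop in front of the sink, middle plane 8 mm up, loop pointing away and left.
- opener_grip (a point): Grip place on the opener's wooden handle, at mid-thickness (axes as opener_loop), 138 mm behind the loop's centre. Handle 80 mm long, 22 wide (y), 16 thick (z), from 88 to 168 mm behind the loop's centre; before it a 6 mm round steel shank. Opener about 186 mm long, 0.1 kg, rigid.
- opener: The whole bottle opener; origin under its middle, 66 mm behind the loop's centre, x towards the loop.
- shot_glass: clear shot glass, 46 mm wide, 59 mm high; loose bystander standing on the worktop, origin under its middle.
- matchbox: matchbox, 36 x 56 x 15 mm; loose bystander standing on the worktop, origin under its middle.
- mug: plain mug, 82 mm wide (115 mm over its handle), 90 mm high; loose bystander standing on the worktop, origin under its middle.
- spice_jar: spice jar with a screw cap, 46 mm wide, 106 mm high; loose bystander standing on the worktop, origin under its middle.

How it is judged:
On the way, in this order (a step that is already met when the one before it is completed fails the run):
1. the opener is lifted off the worktop (height (world z) of opener_grip above 0.06 m), for 0.2 s.
2. the loop is inside the cabinet and raised to the hook (over 190 mm up), the opener still held (x of opener_loop in the frame of cabinet above 0.04 m and height (world z) of opener_loop above 0.19 m and contact force between the fingers and opener above 0.5 N), for 0.1 s.
At the end, for the whole second after the job is handed in: The opener hangs by its loop on the hook: loop centre 50 to 118 mm behind the opening, within 20 mm of the middle, 184 to 212 mm above the worktop (at most 180 if it stood on the floor); its length within 0.35 rad of upright, loop on top; at rest (under 0.05 m/s and 0.4 rad/s) (x of opener_loop in the frame of cabinet between 0.05 and 0.118 m and y of opener_loop in the frame of cabinet between -0.02 and 0.02 m and height (world z) of opener_loop between 0.184 and 0.212 m and angle between opener_loop's own x axis and vertical below 0.35 rad and linear speed of opener below 0.05 m/s and angular speed of opener below 0.4 rad/s); the robot touches nothing.
It fails at once if the opener is pressed against the cabinet, its board or hook with more than 10 N while the fingers hold it (contact force between opener and cabinet above 10 N and contact force between the fingers and opener above 0.5 N).
It fails at once if the gripper bumps the cabinet (over 10 N) (contact force between any of the fingers, the arm and cabinet above 10 N).
It fails at once if a bystander is moved by more than 30 mm (distance of any of shot_glass, matchbox, mug, spice_jar from where it was at the start of the episode above 0.03 m).
It also fails if it takes over 58 s, if anything falls off the work surface, if the arm or the gripper's body presses on something with over 40 N, if the wrist force passes 120 N, or if a joint passes its speed limit or range.

## Working session

There is one attempt and no reset: what is moved stays moved. The work goes in short steps, each a Python script; the robot and the scene stay as the last script left them, time stands still between calls to the robot, and variables do not carry over. Pictures are saved under pics/ and viewed, at most 10 in all, crops included, and the job is handed in when it is done.

```bash
mkdir -p pics; ls
python3 - <<'E'
from station import manip, solver, capture
import cv2,numpy as np
for n in ["scene","side","wrist"]:
    c=capture(n); cv2.imwrite(f"pics/{n}0.png",c["pixels"][:,:,::-1]); np.savez(f"pics/{n}0.npz",**c)
    print(n,np.round(c["camera_matrix"],1).tolist(),np.round(c["world_from_camera"],3).tolist())
s=manip.state();print(s["t"],s["ft_force"],s["eef_rot"])
E
```

```text
pics
scene [[471.6, 0.0, 308.6], [0.0, 471.6, 241.9], [0.0, 0.0, 1.0]] [[0.434, -0.431, 0.791, -0.34], [-0.901, -0.23, 0.369, -0.364], [0.023, -0.873, -0.488, 0.69], [0.0, 0.0, 0.0, 1.0]]
side [[559.7, 0.0, 316.7], [0.0, 559.7, 243.0], [0.0, 0.0, 1.0]] [[-0.219, -0.78, 0.586, -0.26], [-0.976, 0.182, -0.122, 0.233], [-0.012, -0.598, -0.801, 1.246], [0.0, 0.0, 0.0, 1.0]]
wrist [[371.6, 0.0, 319.0], [0.0, 371.6, 245.0], [0.0, 0.0, 1.0]] [[0.395, 0.879, 0.266, 0.149], [0.919, -0.378, -0.115, 0.535], [-0.001, 0.29, -0.957, 0.385], [0.0, 0.0, 0.0, 1.0]]
0.15 [-0.12026257 -0.46259555 -0.32736531] [ 2.01500444e-01  9.79488283e-01 -4.77162074e-04 -2.16403095e-04]
```

View pics/scene0.png

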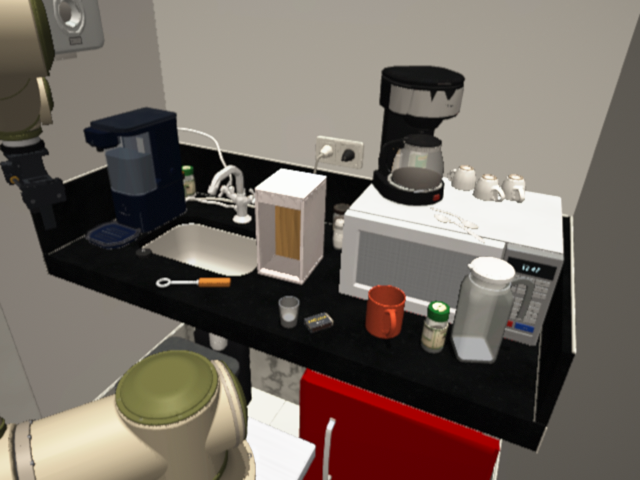

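View pics/side0.png

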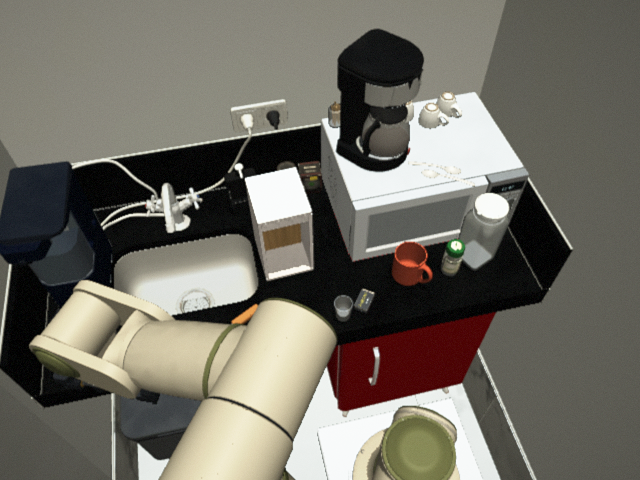

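Scene: opener with loop near (163,282) and orange handle around (215,282). The cabinet front's lower corners are near (258,272) and (302,279). The shot glass is at (289,312), matchbox (319,321), mug (386,312) and jar (435,328). Side: cabinet front bottom near (265,277) to (311,269); the arm hides the opener.

Run:
```python
import cv2,numpy as np
a=cv2.imread("pics/scene0.png");b=cv2.imread("pics/side0.png");w=cv2.imread("pics/wrist0.png")
c=np.zeros((600,800,3),np.uint8)
c[:600,:400]=cv2.resize(a[160:295,245:335],(400,600),interpolation=cv2.INTER_CUBIC)
c[:,400:]=cv2.resize(b[160:295,240:330],(400,600),interpolation=cv2.INTER_CUBIC)
cv2.imwrite("pics/crop1.png",c)
```

```text
(no output)
```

View pics/crop1.png

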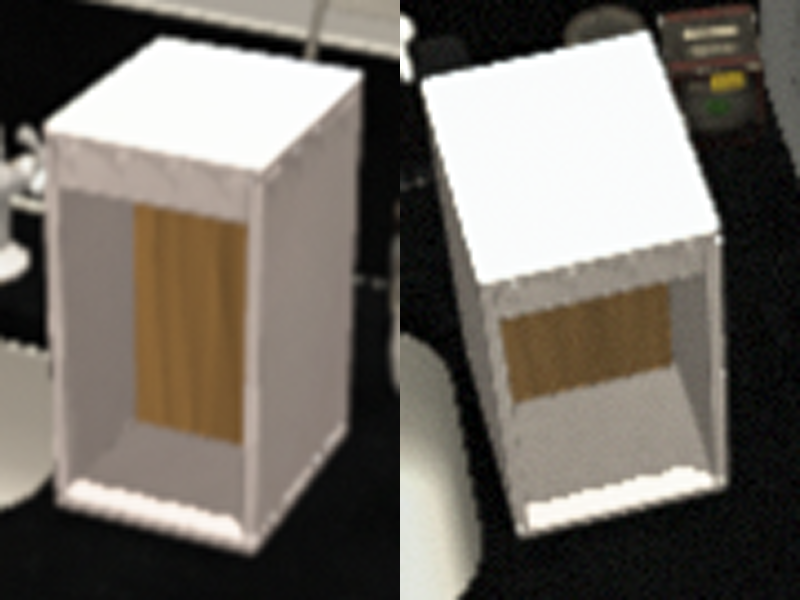

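View pics/wrist0.png

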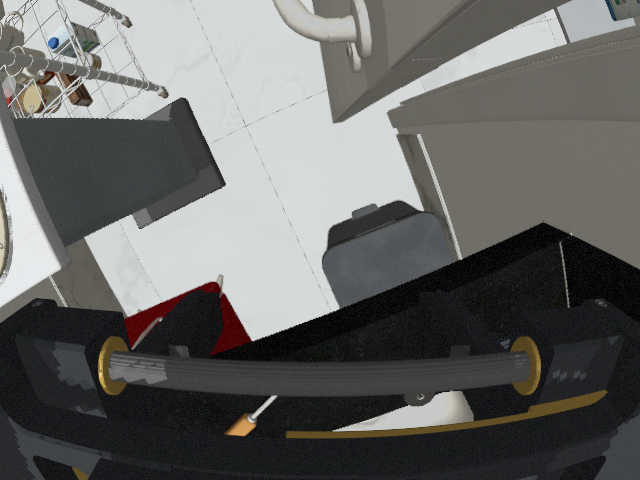

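Crop: the cabinet's corners are sharp in both views, e.g. scene front-bottom (257.8,274.3) and (301.7,284.2). The board's bottom edge is visible too. The hook is hidden behind the lip. The wrist view sees only part of the opener. Next I'll compute the poses.

```bash
cat > h.py <<'E'
import numpy as np,cv2
from scipy.optimize import least_squares
def load(n): 
    d=np.load(f"pics/{n}.npz"); return d["pixels"],d["camera_matrix"],d["world_from_camera"]
def onz(px,K,T,z):
    r=T[:3,:3]@np.linalg.inv(K)@np.array([px[0],px[1],1.]); return T[:3,3]+r*(z-T[2,3])/r[2]
def proj(P,K,T):
    c=(np.asarray(P)-T[:3,3])@T[:3,:3]; q=c@K.T; return q[:,:2]/q[:,2:]
E
python3 - <<'E'
from h import *
S=load("scene0");D=load("side0")
W=.065
pts=dict(FLB=(0,W,0),FRB=(0,-W,0),FLT=(0,W,.245),FRT=(0,-W,.245),BRB=(.15,-W,0),BLT=(.15,W,.245),BRT=(.15,-W,.245))
f=1/4.4444
sc=dict(FLB=(57,508),FRB=(252,552),FLT=(48,135),FRT=(262,178),BRB=(345,430),BLT=(160,38),BRT=(362,72))
si=dict(FLB=(120,535),FRB=(326,487),FLT=(82,283),FRT=(318,235),BLT=(24,80),BRT=(248,30))
sc={k:(245+a*f-.4,160+b*f-.4) for k,(a,b) in sc.items()}
si={k:(240+a*f-.4,160+b*f-.4) for k,(a,b) in si.items()}
def w(p,q):
    c,s=np.cos(p[2]),np.sin(p[2]); q=np.array(q); return np.c_[p[0]+c*q[:,0]-s*q[:,1],p[1]+s*q[:,0]+c*q[:,1],q[:,2]]
def res(p,obs):
    r=[]
    for o,(I,K,T) in obs: r.append(proj(w(p,[pts[k] for k in o]),K,T)-np.array(list(o.values())))
    return np.concatenate(r).ravel()
for obs in ([(sc,S)],[(si,D)],[(sc,S),(si,D)]):
    r=least_squares(res,[.6,.2,.3],args=(obs,)); print(np.round(r.x,4),np.sqrt(np.mean(r.fun**2))); 
p=r.x; np.save("cab.npy",p); print(np.round(r.fun.reshape(-1,2),1).tolist())
def tocab(P): c,s=np.cos(p[2]),np.sin(p[2]); d=P[:2]-p[:2]; return c*d[0]+s*d[1],-s*d[0]+c*d[1]
for (I,K,T),l,o in ((S,[(135,420),(242,442)],245),(D,[(113,402),(272,365)],240)):
    for a,b in l: print("board bottom",np.round(tocab(onz((o+a*f-.4,160+b*f-.4),K,T,.01)),4))
# opener
I,K,T=S; hsv=cv2.cvtColor(I,cv2.COLOR_RGB2HSV); roi=np.zeros(I.shape[:2],np.uint8); roi[268:296,150:240]=1
h=((hsv[...,0]<22)&(hsv[...,1]>130)&(hsv[...,2]>90)&(roi>0)).astype(np.uint8)
ys,xs=np.nonzero(h); P=np.array([onz((x,y),K,T,.008) for x,y in zip(xs,ys)])
print("handle n",len(xs),xs.min(),xs.max(),"cent",P.mean(0))
m=((hsv[...,2]>90)&(hsv[...,1]<90)&(roi>0)).astype(np.uint8)
m[275:,:]*=1
cv2.imwrite("pics/opm.png",cv2.resize(I[262:300,145:245,::-1],(800,304),interpolation=cv2.INTER_CUBIC))
n,l,st,ce=cv2.connectedComponentsWithStats(m); print(st.tolist())
E
```

```text
[0.5611 0.1375 0.0687] 0.9567276205017181
[0.5615 0.1371 0.0514] 0.7188344391409776
[0.5611 0.1373 0.0596] 0.896634520566914
[[-0.1, -0.2], [1.0, 1.3], [-1.1, -1.6], [0.5, -1.9], [0.7, 1.3], [0.3, 0.4], [0.5, 0.5], [-0.4, 1.4], [0.5, 0.6], [-0.9, 0.1], [0.5, -1.5], [-1.0, 0.0], [-0.1, 0.3]]
board bottom [0.0965 0.0596]
board bottom [ 0.0999 -0.0127]
board bottom [0.0937 0.0458]
board bottom [ 0.0932 -0.0554]
handle n 250 199 230 cent [0.46476469 0.27442723 0.008     ]
[[0, 0, 640, 480, 306771], [201, 268, 39, 8, 219], [156, 277, 43, 10, 210]]
```

View pics/opm.png

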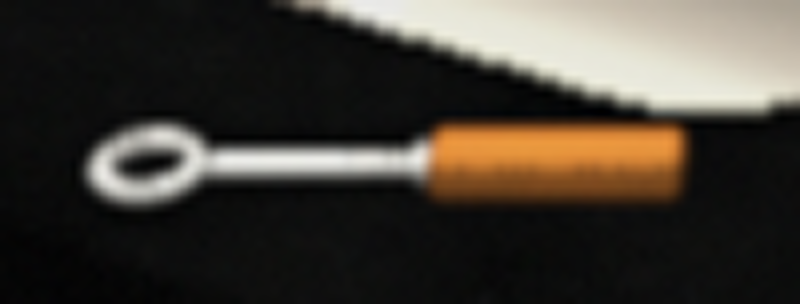

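Opener crop: loop centre at crop (148,163), which is pixel (163.1,281.9). The handle ends are at crop x = 430 and 685, row about 163. Next I'll check the sizes and test IK for the pick and the hang.

```bash
cat >> h.py <<'E'
from scipy.spatial.transform import Rotation as R
def cab2w(q):
    p=np.load("cab.npy"); c,s=np.cos(p[2]),np.sin(p[2])
    return np.array([p[0]+c*q[0]-s*q[1],p[1]+s*q[0]+c*q[1],q[2]])
def w2cab(P):
    p=np.load("cab.npy"); c,s=np.cos(p[2]),np.sin(p[2]); d=np.asarray(P)[:2]-p[:2]
    return np.array([c*d[0]+s*d[1],-s*d[0]+c*d[1],P[2]])
def orot(th,yaw=None):   # opener axes (columns) pitched up by th, heading yaw (default: into the cabinet)
    if yaw is None: yaw=np.load("cab.npy")[2]
    return R.from_euler("z",yaw)*R.from_euler("y",-th)
def tool(Ro,flip):       # tool z = -opener z; tool x = +-opener x
    return Ro*R.from_matrix(np.diag([1,-1,-1.]) if not flip else np.diag([-1,1,-1.]))
E
python3 - <<'E'
from h import *
from station import manip,solver
I,K,T=load("scene0")
u=lambda x,y:(145+x/8-.44,262+y/8-.44)
L=onz(u(148,163),K,T,.008); A=onz(u(430,163),K,T,.008); B=onz(u(685,163),K,T,.008)
print(L,A,B); d=L-(A+B)/2; print("loop-handlemid",np.linalg.norm(d),"A-B",np.linalg.norm(A-B),"LA",np.linalg.norm(L-A),"yaw",np.arctan2(d[1],d[0]))
for n,px in dict(glass=(288,324),match=(319,325),mug=(384,333),jar=(433,348)).items(): P=onz(px,K,T,0);print(n,np.round(P,3),np.round(w2cab(P),3))
yaw=np.arctan2(d[1],d[0]); x=d/np.linalg.norm(d); g=(A+B)/2-x*.014
for fl in (0,1):
    q=tool(orot(0,yaw),fl).as_quat()
    print(fl,"pick",*(None if (j:=solver.ik([g[0],g[1],z],q)) is None else np.round(j,2) for z in (.003,.12)))
    for th,far in ((35,(.0,0,.19)),(35,(.06,0,.226)),(35,(.092,0,.226)),(35,(.09,0,.208)),(45,(.09,0,.208)),(55,(.09,0,.208)),(60,(.09,0,.208))):
        Ro=orot(np.radians(th)); P=cab2w(far)-Ro.apply([.157,0,.005])
        j=solver.ik(P,tool(Ro,fl).as_quat()); print(th,far,np.round(P,3),None if j is None else np.round(j,2))
E
```

```text
[0.40319137 0.38727756 0.008     ] [0.44438085 0.30861378 0.008     ] [0.48183882 0.23707645 0.008     ]
loop-handlemid 0.12917046313796485 A-B 0.08075077991333239 LA 0.08879507318129866 yaw 2.053156398913323
glass [0.41  0.032 0.   ] [-0.157 -0.096  0.   ]
match [ 0.439 -0.032  0.   ] [-0.132 -0.162  0.   ]
mug [ 0.481 -0.174  0.   ] [-0.099 -0.306  0.   ]
jar [ 0.482 -0.283  0.   ] [-0.104 -0.415  0.   ]
0 pick [ 0.29  0.6   1.61 -0.    0.93 -0.2 ] [ 0.29  0.44  1.48 -0.    1.22 -0.2 ]
35 (0.0, 0, 0.19) [0.436 0.13  0.096] None
35 (0.06, 0, 0.226) [0.495 0.133 0.132] [0.02 0.22 1.99 0.08 0.32 1.47]
35 (0.092, 0, 0.226) [0.527 0.135 0.132] [0.02 0.27 1.92 0.06 0.34 1.48]
35 (0.09, 0, 0.208) [0.525 0.135 0.114] [0.02 0.3  1.95 0.08 0.28 1.47]
45 (0.09, 0, 0.208) [0.544 0.136 0.093] None
55 (0.09, 0, 0.208) [0.565 0.138 0.077] [ 0.02  0.52  2.14  3.07  0.48 -1.53]
60 (0.09, 0, 0.208) [0.577 0.138 0.07 ] [ 0.02  0.6   2.16  3.08  0.67 -1.55]
1 pick None None
35 (0.0, 0, 0.19) [0.436 0.13  0.096] None
35 (0.06, 0, 0.226) [0.495 0.133 0.132] [ 0.02  0.22  1.99  0.08  0.32 -1.68]
35 (0.092, 0, 0.226) [0.527 0.135 0.132] [ 0.02  0.27  1.92  0.06  0.34 -1.66]
35 (0.09, 0, 0.208) [0.525 0.135 0.114] [ 0.02  0.3   1.95  0.08  0.28 -1.68]
45 (0.09, 0, 0.208) [0.544 0.136 0.093] None
55 (0.09, 0, 0.208) [0.565 0.138 0.077] [0.02 0.52 2.14 3.07 0.48 1.61]
60 (0.09, 0, 0.208) [0.577 0.138 0.07 ] [0.02 0.6  2.16 3.08 0.67 1.6 ]
```

Measured sizes agree: loop to handle middle 129 mm (128 given), handle 81 mm (80 given). Forward tilts of 50° or more need the other wrist branch (j4≈π), so I'll scan which staging poses that allows.

Run:
```python
from h import *
from station import manip,solver
for th in (20,30,35,50,55,62,66):
    print("th",th)
    for z in (.16,.19,.226,.26):
        row=[]
        for x in (-.1,-.06,-.03,0,.03,.06,.09):
            Ro=orot(np.radians(th)); j=solver.ik(cab2w((x,0,z))-Ro.apply([.157,0,.005]),tool(Ro,0).as_quat())
            row.append("  --     " if j is None else "%4.1f/%.2f"%(j[3],j[4]))
        print(z,*row)
```

```text
th 20
0.16  0.0/0.53  0.0/0.54  0.0/0.56  0.0/0.58  0.0/0.60  0.0/0.63  0.0/0.66
0.19  0.0/0.67  0.0/0.67  0.0/0.67  0.0/0.68  0.0/0.70  0.0/0.72  0.0/0.75
0.226  0.0/0.81  0.0/0.80  0.0/0.80  0.0/0.81  0.0/0.82  0.0/0.83  0.0/0.85
0.26  0.0/0.94  0.0/0.92  0.0/0.92  0.0/0.92  0.0/0.93  0.0/0.94  0.0/0.95
th 30
0.16   --        --        --       0.1/0.20  0.1/0.24  0.1/0.27  0.1/0.31
0.19  0.1/0.28  0.1/0.29  0.1/0.30  0.1/0.32  0.1/0.35  0.1/0.37  0.0/0.40
0.226  0.1/0.46  0.1/0.45  0.1/0.45  0.1/0.46  0.0/0.48  0.0/0.50  0.0/0.52
0.26  0.1/0.61  0.1/0.59  0.0/0.59  0.0/0.59  0.0/0.60  0.0/0.61  0.0/0.62
th 35
0.16   --        --        --        --        --        --        --     
0.19   --        --        --        --        --       0.1/0.19  0.1/0.22
0.226  0.2/0.26  0.1/0.26  0.1/0.26  0.1/0.28  0.1/0.29  0.1/0.32  0.1/0.34
0.26  0.1/0.43  0.1/0.41  0.1/0.41  0.1/0.41  0.1/0.42  0.1/0.43  0.0/0.45
th 50
0.16   --        --        --       3.1/0.71  3.1/0.61  3.1/0.53  3.1/0.46
0.19   --        --       3.1/0.64  3.1/0.55  3.1/0.48  3.1/0.41  3.1/0.35
0.226   --       3.0/0.
[... 348 characters left out ...]
7  3.1/0.42
0.26   --       3.0/0.53  3.0/0.48  3.0/0.43  3.0/0.38  3.0/0.34  3.0/0.29
th 62
0.16   --        --        --       3.1/1.26  3.1/1.12  3.1/1.00  3.1/0.90
0.19   --        --        --       3.1/1.12  3.1/0.99  3.1/0.89  3.1/0.80
0.226   --        --        --       3.1/0.93  3.1/0.84  3.1/0.75  3.1/0.68
0.26   --        --       3.1/0.84  3.1/0.75  3.1/0.68  3.1/0.62  3.1/0.56
th 66
0.16   --        --        --       3.1/1.42  3.1/1.26  3.1/1.14  3.1/1.03
0.19   --        --        --       3.1/1.29  3.1/1.15  3.1/1.04  3.1/0.94
0.226   --        --        --       3.1/1.11  3.1/1.00  3.1/0.90  3.1/0.82
0.26   --        --        --       3.1/0.93  3.1/0.85  3.1/0.77  3.1/0.70
```

Run:
```python
from h import *
from station import manip,solver,capture
L=np.array([.4032,.3873,.008]);yaw=2.0532
x=np.array([np.cos(yaw),np.sin(yaw),0]); g=L-x*.142
q=tool(orot(0,yaw),0).as_quat()
manip.set_gripper(.05)
manip.move_to([g[0],g[1],.10],q)
manip.movel([g[0],g[1],.004],vel=.1)
manip.set_gripper(0,40); s=manip.state(); print(s["t"],s["gripper_width"],s["grip_force"],s["tool_pos"],s["ft_force"])
manip.movel([g[0],g[1],.12],vel=.1); manip.dwell(.2)
s=manip.state(); print(s["t"],s["gripper_width"],s["grip_force"],s["ft_force"])
Ro=orot(np.radians(30)); manip.move_to(cab2w((-.1,.06,.30))-Ro.apply([.157,0,.005]),tool(Ro,0).as_quat())
Ro=orot(np.radians(50)); manip.move_to(cab2w((-.06,.06,.26))-Ro.apply([.157,0,.005]),tool(Ro,0).as_quat())
manip.dwell(.3); s=manip.state(); print(s["t"],np.round(s["qpos"],2),s["gripper_width"],s["tool_pos"])
for n in ["scene","side"]:
    c=capture(n); np.savez(f"pics/{n}1.npz",**c)
    cv2.imwrite(f"pics/{n}1.png",c["pixels"][:,:,::-1])
    P=proj([cab2w((-.06,.06,.26))],c["camera_matrix"],c["world_from_camera"]); print(P)
a=cv2.imread("pics/scene1.png");b=cv2.imread("pics/side1.png")
cv2.imwrite("pics/both1.png",np.hstack([cv2.resize(a[120:320,150:350],(400,400),interpolation=cv2.INTER_CUBIC),cv2.resize(b[120:320,150:350],(400,400),interpolation=cv2.INTER_CUBIC)]))
```

```text
4.1667 0.00026565636955692 0.0 [0.46905986 0.26151046 0.00399776] [-0.27609743 -0.41108866  1.17976524]
5.675 0.00031344976284170965 0.0 [ 0.18924848 -0.09566173  0.70655481]
11.075 [ 0.28  0.18  2.31  3.81  0.27 -2.08] 0.0005551972549357758 [0.40072378 0.18787472 0.13656337]
[[243.58366512 191.85349156]]
[[264.56757682 238.94166681]]
```

View pics/both1.png

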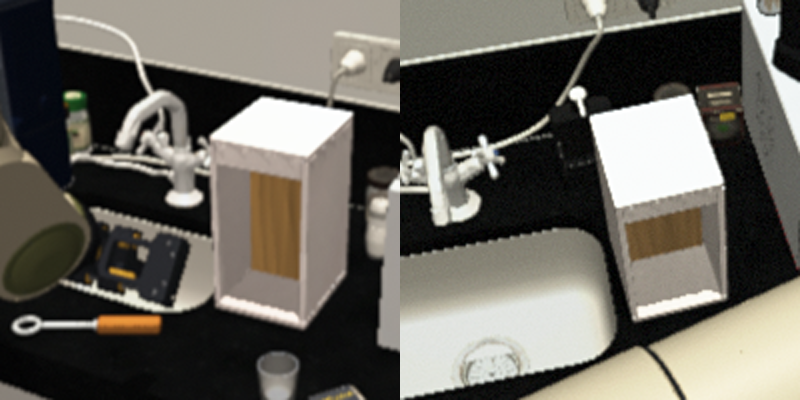

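The pictures show the grasp missed: width is about 0 and the opener still lies with its loop near scene (163,282). Next I'll check whether it moved and where the gripper really is.

Run:
```python
from h import *
from station import manip,solver,capture
for n in ("scene0","scene1"):
    I,K,T=load(n); hsv=cv2.cvtColor(I,cv2.COLOR_RGB2HSV); roi=np.zeros(I.shape[:2],bool); roi[275:296,190:240]=1
    h=(hsv[...,0]<22)&(hsv[...,1]>130)&(hsv[...,2]>90)&roi
    ys,xs=np.nonzero(h); print(n,len(xs),xs.mean(),ys.mean(),xs.min(),xs.max(),ys.min(),ys.max())
print(proj([[.4007,.1879,.1366],[.469,.2615,.004]],K,T), T.round(4).tolist())
g=np.array([.469,.2615]);yaw=2.0532
q=tool(orot(0,yaw),0).as_quat()
manip.set_gripper(.06)
Ro=orot(np.radians(20)); manip.move_to(cab2w((-.1,.06,.30))-Ro.apply([.157,0,.005]),tool(Ro,0).as_quat())
manip.move_to([g[0],g[1],.10],q)
manip.movel([g[0],g[1],.06],vel=.1); s=manip.state(); print(s["t"],s["tool_pos"],s["gripper_width"])
out=[]
for n in ("scene","wrist"):
    c=capture(n); np.savez(f"pics/{n}2.npz",**c); out.append(c["pixels"][:,:,::-1])
a=cv2.resize(out[0][200:320,140:260],(400,400),interpolation=cv2.INTER_CUBIC); b=cv2.resize(out[1],(400,300))
c=np.zeros((400,800,3),np.uint8);c[:,:400]=a;c[:300,400:]=b;cv2.imwrite("pics/both2.png",c)
```

```text
scene0 250 214.132 281.468 199 230 278 285
scene1 250 214.132 281.468 199 230 278 285
[[224.79258414 258.06176691]
 [219.41948414 283.24527096]] [[0.4339, -0.431, 0.7912, -0.3405], [-0.9007, -0.2295, 0.3689, -0.3643], [0.0226, -0.8727, -0.4878, 0.6895], [0.0, 0.0, 0.0, 1.0]]
17.6583 [0.46920991 0.26158544 0.06044378] 0.059976144937457315
```

View pics/both2.png

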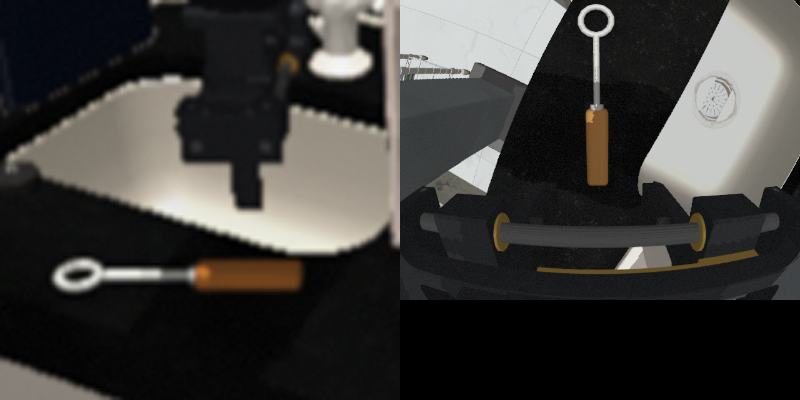

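The opener has not moved by a pixel. In the wrist view (full-size pixels) the loop is near (314,32), the handle front (315,173) and its end (315,296). I'll cast those rays and compare.

```bash
cat >> h.py <<'E'
def fish(px,K,T,z):
    d=(np.array(px)-K[:2,2])/K[0,0]; a=np.linalg.norm(d); r=np.r_[np.sin(a)*d/max(a,1e-9),np.cos(a)]
    r=T[:3,:3]@r; return T[:3,3]+r*(z-T[2,3])/r[2]
def fishp(P,K,T):
    c=T[:3,:3].T@(np.asarray(P)-T[:3,3]); a=np.arctan2(np.hypot(c[0],c[1]),c[2]); return K[:2,2]+K[0,0]*a*c[:2]/np.hypot(c[0],c[1])
E
python3 - <<'E'
from h import *
from station import manip
I,K,T=load("wrist2"); hsv=cv2.cvtColor(I,cv2.COLOR_RGB2HSV); roi=np.zeros(I.shape[:2],bool); roi[150:302,285:345]=1
h=(hsv[...,0]<22)&(hsv[...,1]>110)&(hsv[...,2]>60)&roi; ys,xs=np.nonzero(h); print(len(xs),xs.min(),xs.max(),ys.min(),ys.max())
L=fish((313.6,32),K,T,.008);A=fish((xs.mean(),ys.min()),K,T,.008);B=fish((xs.mean(),ys.max()),K,T,.008)
print(L,A,B,np.linalg.norm(L-A),np.linalg.norm(A-B))
print("TCP px",fishp([.4692,.2616,.0604],K,T),fishp([.4692,.2616,.008],K,T), T.round(3).tolist())
g=manip.state(); print(R.from_quat(g["eef_rot"]).as_matrix().round(3).tolist())
S=load("scene2");print("TCP scene",proj([[.4692,.2616,.0604]],*S[1:]))
E
```

```text
4193 297 332 173 296
[0.40247512 0.38417672 0.008     ] [0.4442416  0.30626438 0.008     ] [0.48209243 0.23341841 0.008     ] 0.08840119904949185 0.08209275330431426
TCP px [317.34104557 283.95346614] [317.49487157 252.38156989] [[0.886, 0.443, 0.137, 0.435], [0.464, -0.848, -0.256, 0.328], [0.002, 0.29, -0.957, 0.236], [0.0, 0.0, 0.0, 1.0]]
[[-0.464, 0.886, 0.001], [0.886, 0.464, 0.0], [-0.0, 0.001, -1.0]]
TCP scene [[217.86190668 264.46364417]]
```

Wrist and scene agree within 3 mm, so the TCP was over the handle. I'll descend again, check the state and take pictures before and after closing.

Run:
```python
from h import *
from station import manip,capture
s=manip.state(); p=s["tool_pos"]; print(p,s["gripper_width"])
manip.movel([.4690,.2600,.004],vel=.08); s=manip.state(); print(s["t"],s["tool_pos"],s["gripper_width"],s["ft_force"])
out=[]
def shot():
    for n in ("scene","wrist"):
        I=capture(n)["pixels"][:,:,::-1]; out.append(cv2.resize(I[240:320,160:280] if n=="scene" else I[120:420,95:545],(400,267),interpolation=cv2.INTER_CUBIC))
shot()
manip.set_gripper(.0,40); s=manip.state(); print(s["t"],s["tool_pos"],s["gripper_width"],s["grip_force"],s["ft_force"])
shot()
cv2.imwrite("pics/four.png",np.vstack([np.hstack(out[:2]),np.hstack(out[2:])]))
```

```text
[0.46941317 0.26163232 0.06077515] 0.059761540543643715
18.6083 [0.46928556 0.26009393 0.00436819] 0.06003532375403033 [-0.09032182 -0.45397623 -0.14531013]
19.6583 [0.46897279 0.25998716 0.00398904] 0.0004957269543367007 0.0 [ 0.2001493  -0.29057632 -1.10386282]
```

View pics/four.png

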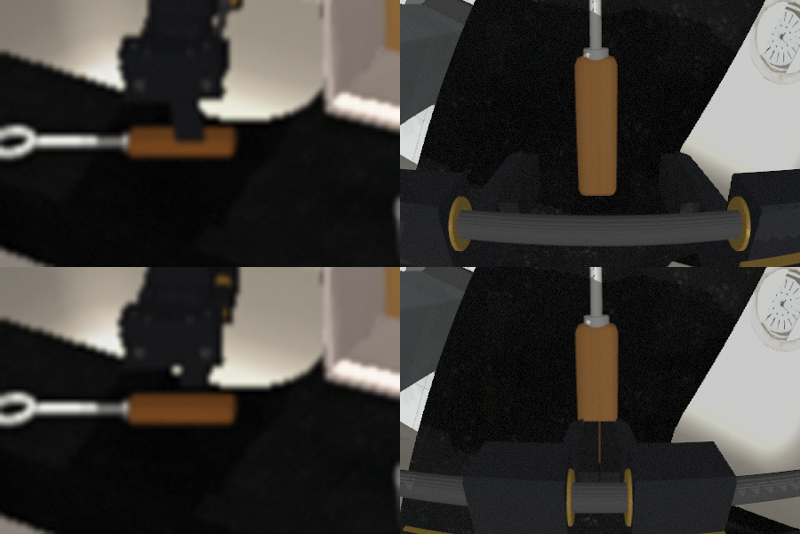

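The second pair shows the shut fingers lying over the handle. Their tips are at about scene (217,276), where row 283 was expected, so they are some 17 mm higher than the nominal TCP. I'll open and go down in guarded steps until near the worktop, then grip.

Run:
```python
from h import *
from station import manip,capture
manip.set_gripper(.05); b=manip.state()["ft_force"][2]
z=.004
for z in (-.004,-.008,-.011,-.013):
    manip.movel([.4690,.2600,z],vel=.08); s=manip.state(); print(z,s["tool_pos"][2],s["ft_force"][2]-b)
    if abs(s["ft_force"][2]-b)>3: manip.movel([.4690,.2600,z+.003],vel=.08); break
manip.set_gripper(.0,40); s=manip.state(); print(s["t"],s["tool_pos"],s["gripper_width"],s["grip_force"],s["ft_force"])
```

```text
-0.004 -0.004384949425178385 0.2977358338736444
-0.008 -0.008150067702090431 -0.02172412499431363
-0.011 -0.011123852479967423 0.4050241915811359
-0.013 -0.013092195633449322 1.0125130045520387
22.4333 [ 0.46920702  0.26005211 -0.01268177] 0.0004528591375488446 2.672563726118824 [-0.90928047 -0.98703354  4.7846726 ]
```

Run:
```python
from h import *
from station import manip,capture
S=load("scene2");W=load("wrist2")
for z in (.004,.014,.024,.034):
    for sgn in (-1,1):
        print(z,sgn,proj([[.469+sgn*.886*.036,.260+sgn*.464*.036,z]],*S[1:]).round(1), end=" ")
    print(proj([[.469,.26,z]],*S[1:]).round(1))
c=capture("scene");I=c["pixels"];hsv=cv2.cvtColor(I,cv2.COLOR_RGB2HSV); roi=np.zeros(I.shape[:2],bool); roi[270:300,190:250]=1
h=(hsv[...,0]<22)&(hsv[...,1]>130)&(hsv[...,2]>90)&roi
ys,xs=np.nonzero(h); print(len(xs),xs.mean(),ys.mean(),xs.min(),xs.max(),ys.min(),ys.max())
for r in range(274,290): print(r,"".join("#" if h[r,k] else "." for k in range(190,240)))
cv2.imwrite("pics/w3.png",capture("wrist")["pixels"][120:420,95:545,::-1])
```

```text
0.004 -1 [[218.  291.6]] 0.004 1 [[221.7 275.6]] [[219.9 283.4]]
0.014 -1 [[217.7 288.3]] 0.014 1 [[221.4 272.4]] [[219.6 280.1]]
0.024 -1 [[217.4 284.9]] 0.024 1 [[221.2 269.2]] [[219.4 276.9]]
0.034 -1 [[217.2 281.5]] 0.034 1 [[220.9 265.9]] [[219.1 273.5]]
166 212.74096385542168 282.62048192771084 199 229 279 285
274 ..................................................
275 ..................................................
276 ..................................................
277 ..................................................
278 ..................................................
279 ............#..###.####...........................
280 ..........#############............####...........
281 .........###############..........#####...........
282 .........##############################...........
283 .........###############################..........
284 .........##############################...........
285 .........##############################...........
286 ..................................................
287 ..................................................
288 ..................................................
289 ..................................................
```

View pics/w3.png

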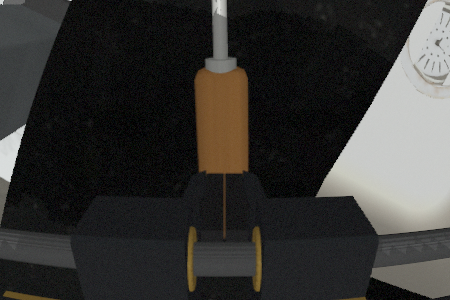

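The closed tips sit on top of the handle. The open near tip shows at scene row 282, which means it stands about 28 mm short of the nominal TCP. I'll open, shift 9 mm toward the handle end and go down to TCP z about -0.024 with a force guard.

Run:
```python
from h import *
from station import manip,capture
manip.set_gripper(.05); b=manip.state()["ft_force"][2]
yaw=2.0532; g=np.array([.4030,.3865])-.152*np.array([np.cos(yaw),np.sin(yaw)])
for z in (-.016,-.020,-.024):
    manip.movel([*g,z],vel=.06); s=manip.state(); print(z,s["tool_pos"][2],s["ft_force"][2]-b)
    if abs(s["ft_force"][2]-b)>2.5: z+=.002;manip.movel([*g,z],vel=.08); break
manip.set_gripper(.0,45); s=manip.state(); print(s["t"],s["tool_pos"],s["gripper_width"],s["grip_force"],s["ft_force"])
```

```text
-0.016 -0.01617805724364299 -0.367479976220274
-0.02 -0.020290687250926545 -1.2698497319444806
-0.024 -0.02424909796168833 -0.13079363415113077
24.7417 [ 0.47359498  0.25185097 -0.02391459] 0.021544581240599638 44.941946268081665 [0.72749559 0.98047762 1.1161262 ]
```

```bash
cat >> h.py <<'E'
OFF=np.array([.167,0,.032])   # far bar centre minus TCP, opener frame
def pose(far,thdeg,off=OFF):
    Ro=orot(np.radians(thdeg)); return cab2w(far)-Ro.apply(off), tool(Ro,0).as_quat()
E
python3 - <<'E'
from h import *
from station import solver
for th in (25,30,46,50,53,56,60):
    print(th,*("  --  " if (j:=solver.ik(*pose(f,th))) is None else "%.1f/%.2f"%(j[3],j[4]) for f in ((-.1,.06,.3),(-.06,.05,.26),(-.03,0,.19),(.0,0,.19),(.03,0,.19),(.05,0,.226),(.09,0,.226),(.09,0,.208))))
E
```

```text
25 -0.1/0.82 -0.1/0.66 0.1/0.38 0.0/0.40 0.0/0.43 0.0/0.57 0.0/0.60 0.0/0.55
30 -0.2/0.65 -0.2/0.49 0.1/0.18 0.1/0.21 0.1/0.25 0.1/0.40 0.0/0.43 0.0/0.38
46   --   3.8/0.20 3.1/0.54 3.1/0.46 3.1/0.39 3.0/0.21   --   3.0/0.20
50 4.0/0.24 3.5/0.37 3.1/0.74 3.1/0.64 3.1/0.55 3.0/0.36 3.0/0.29 3.1/0.35
53 3.7/0.35 3.4/0.50 3.1/0.88 3.1/0.77 3.1/0.67 3.1/0.48 3.1/0.39 3.1/0.46
56 3.6/0.48 3.4/0.64 3.1/1.02 3.1/0.89 3.1/0.79 3.1/0.59 3.1/0.50 3.1/0.56
60 3.5/0.66 3.3/0.82   --   3.1/1.05 3.1/0.94 3.1/0.74 3.1/0.64 3.1/0.70
```

Run:
```python
from h import *
from station import manip,solver,capture
s=manip.state(); p=s["tool_pos"]; b=s["ft_force"]
manip.movel([p[0],p[1],.10],vel=.12)
s=manip.state(); print(s["t"],s["gripper_width"],s["grip_force"],s["ft_force"])
manip.move_to(*pose((-.1,.06,.30),30))
manip.move_to(*pose((-.06,.05,.26),50))
s=manip.state(); print(s["t"],np.round(s["qpos"],2),s["gripper_width"],s["ft_force"])
out=[];far=cab2w((-.06,.05,.26))
ctr=far-orot(np.radians(50)).apply([.015,0,0])
for n in ["scene","side"]:
    c=capture(n); np.savez(f"pics/{n}5.npz",**c); P=proj([ctr,far],c["camera_matrix"],c["world_from_camera"]); print(n,P.round(1).tolist())
    x,y=(P[0]-50).astype(int); print(x,y); out.append(cv2.resize(c["pixels"][y:y+100,x:x+100,::-1],(400,400),interpolation=cv2.INTER_CUBIC))
cv2.imwrite("pics/both5.png",np.hstack(out))
```

```text
25.925 0.021864117870730643 44.94224488735199 [-0.64840547 -0.48098883 -1.14033652]
30.85 [ 0.22  0.28  2.34  3.49  0.37 -1.8 ] 0.021283670605889322 [ 0.07307108  0.39729394 -0.99587365]
scene [[245.6, 198.8], [247.4, 192.6]]
195 148
side [[270.4, 244.4], [269.0, 237.9]]
220 194
```

View pics/both5.png

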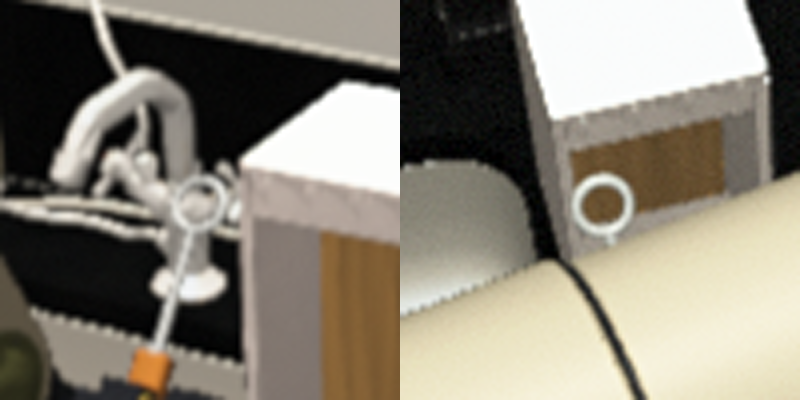

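Loop seen at scene (244.4,198.6) and side (270.4,244.9). Predicted were (245.6,198.8) and (270.4,244.4), so the in-hand pose is right within about 2 mm. I'll enter and feel for the board.

```bash
cat >> h.py <<'E'
def ft(m,n=3):
    a=[]
    for _ in range(n): m.dwell(.015); s=m.state(); a.append(np.r_[s["ft_force"],s["moment"]])
    a=np.mean(a,0); c,s_=np.cos(np.load("cab.npy")[2]),np.sin(np.load("cab.npy")[2])
    return np.array([c*a[0]+s_*a[1],-s_*a[0]+c*a[1],a[2],a[4]])
E
python3 - <<'E'
from h import *
from station import manip
def go(x,z,v,th=50): manip.movel(*pose((x,0,z),th),vel=v)
go(-.04,.192,.12); go(.03,.192,.1); print("in",manip.state()["t"],ft(manip).round(2))
go(.05,.226,.06); go(.066,.226,.06)
b=ft(manip,6); print(manip.state()["t"],"base",b.round(2))
x=.066
while x<.112:
    x+=.002 if x<.080 else .001
    go(x,.226,.02); d=ft(manip)-b; print(round(x,4),d.round(2))
    if d[0]<-1.5 or abs(d[3])>.3 or abs(d[2])>3: break
s=manip.state(); print(s["t"],w2cab(s["tool_pos"]).round(4),w2cab(pose((x,0,.226),50)[0]).round(4),s["gripper_width"])
E
```

```text
in 32.675 [-0.42 -0.37 -0.58  0.65]
34.05 base [-0.07  0.07 -0.93  0.63]
0.068 [0.04 0.08 0.09 0.02]
0.07 [-0.02 -0.19 -0.42  0.02]
0.072 [-0.3  -0.15 -0.45  0.  ]
0.074 [-0.05 -0.48  0.21  0.  ]
0.076 [-0.17 -0.25 -0.29 -0.01]
0.078 [0.06 0.1  0.1  0.03]
0.08 [-0.1  -0.76 -0.51 -0.01]
0.081 [-0.34 -0.62 -0.27 -0.01]
0.082 [-0.02  0.13 -0.08 -0.01]
0.083 [-0.24  0.21  0.23  0.02]
0.084 [ 0.11  0.14  0.31 -0.  ]
0.085 [ 0.12 -0.15 -0.31 -0.01]
0.086 [ 0.51 -0.09 -0.16  0.01]
0.087 [-0.8   0.28 -0.24 -0.  ]
0.088 [0.15 0.12 0.32 0.  ]
0.089 [-0.83 -0.42 -0.04  0.06]
0.09 [-2.11 -0.26 -1.15  0.2 ]
39.15 [0.0069 0.     0.0773] [0.0072 0.     0.0775] 0.021618259982877863
```

Run:
```python
from h import *
from station import manip
def go(x,z,v,th=50): manip.movel(*pose((x,0,z),th),vel=v)
x=.0872; go(x,.226,.02); b=ft(manip,4); print("base",b.round(2))
for z in (.223,.220,.217,.214,.212,.211,.210,.209,.208,.207,.206,.205):
    go(x,z,.03); d=ft(manip)-b; print(z,d.round(2))
    if abs(d[3])>.12 or abs(d[2])>2 or abs(d[0])>2: break
print(manip.state()["t"],manip.state()["gripper_width"])
```

```text
base [ 0.19 -0.75 -0.88  0.63]
0.223 [ 0.37  0.44 -0.34 -0.01]
0.22 [ 0.25  0.97 -0.07  0.  ]
0.217 [-0.66  0.74 -0.29  0.01]
0.214 [-0.28  0.92 -0.56  0.  ]
0.212 [-0.05  0.51 -0.15 -0.02]
0.211 [-0.27  0.75  0.2   0.03]
0.21 [-0.12  0.71  0.09 -0.  ]
0.209 [-0.57  0.91  0.26 -0.16]
41.9083 0.021917376710450277
```

Contact at far-bar height 209 mm matches the hook arm (208 expected), so the loop is over the tip. I'll swing down about the far bar with a force guard, then release and back off.

Run:
```python
from h import *
from station import manip,capture
def go(x,z,v,th): manip.movel(*pose((x,0,z),th),vel=v)
go(.0872,.2098,.03,50)
for th in (52,54,56):
    go(.0872,.2098,.03,th); print(th,ft(manip).round(2))
print(manip.state()["t"])
manip.set_gripper(.045); s=manip.state(); print(s["t"],s["gripper_width"],ft(manip).round(2))
zt=R.from_quat(s["eef_rot"]).as_matrix()[:,2]
manip.movel(s["tool_pos"]-zt*.07,vel=.12); print(manip.state()["t"])
manip.dwell(.3); out=[]
for n in ("scene","side"):
    c=capture(n); np.savez(f"pics/{n}6.npz",**c); I=c["pixels"]; hsv=cv2.cvtColor(I,cv2.COLOR_RGB2HSV)
    K,T=c["camera_matrix"],c["world_from_camera"]
    print(n,"expect handle ends",proj([cab2w((.087,0,.105)),cab2w((.09,0,.025))],K,T).round(1).tolist())
    h=((hsv[...,0]<18)&(hsv[...,1]>170)&(hsv[...,2]>110)).astype(np.uint8)
    nn,l,st,ce=cv2.connectedComponentsWithStats(h)
    print([(a.tolist(),k.round(1).tolist()) for a,k in zip(st[1:],ce[1:]) if a[4]>25])
print(manip.state()["t"])
```

```text
52 [-0.15 -0.25 -1.09  0.6 ]
54 [-0.05 -0.39 -1.12  0.64]
56 [-0.21 -0.09 -1.18  0.65]
43.3583
43.8833 0.04497613344987509 [ 0.13 -0.68 -0.04  0.52]
44.6667
scene expect handle ends [[293.2, 229.8], [293.5, 255.1]]
[([290, 233, 5, 10, 48], [292.1, 237.3]), ([369, 286, 36, 51, 1311], [385.5, 309.7]), ([301, 369, 198, 84, 2829], [403.8, 411.3])]
side expect handle ends [[279.6, 226.5], [281.3, 244.0]]
[([395, 245, 37, 34, 289], [413.8, 263.5])]
45.0667
```

Run:
```python
from h import *
from station import manip,capture
s=manip.state(); zt=R.from_quat(s["eef_rot"]).as_matrix()[:,2]
manip.movel(s["tool_pos"]-zt*.04+np.array([0,0,.03]),vel=.1)
pr=None
for k in range(3):
    c=capture("scene"); I=c["pixels"]; C=I[205:285,265:305].astype(int)
    if pr is not None: print("diff",np.abs(C-pr).max(), (np.abs(C-pr).max(2)>40).sum())
    pr=C; manip.dwell(.5)
hsv=cv2.cvtColor(I,cv2.COLOR_RGB2HSV)
for r in range(208,272): print(r,"".join("#" if (hsv[r,k,0]<18 and hsv[r,k,1]>165 and hsv[r,k,2]>60) else "o" if hsv[r,k,1]>90 and hsv[r,k,2]>50 else "w" if hsv[r,k,2]>165 else "-" if hsv[r,k,2]>60 else " " for k in range(265,306)))
print(manip.state()["t"])
```

```text
diff 20 0
diff 10 0
208 ----------oooooooooooooo------wwwww-www--
209 ----------oooooooooooooooo----------www--
210 ----------oooooooooooooooo---oooooo-www--
211 ----------oooooooooooooooo---ooooooowww--
212 ----------oooooooooooooooo---ooooooowww--
213 ----------oooooooooooooooo---ooooooowww--
214 ----------oooooooooooooooo---ooooooowww--
215 ----------oooooooooooooooo---oooooo-www--
216 ----------oooooooooooooooo---oooooo-www--
217 ----------oooooooooooooooo---oooooo-www--
218 ----------oooooooooooooooo---oooooo-www--
219 ----------oooooooooooooooo---oooooo-www--
220 ----------oooooooooooooooo---oooooo-www--
221 ----------oooooooooooooooo---oooooo-www--
222 ----------oooooooooooooooo---oooooo-ww---
223 ----------oooooooooooooooo---oooooo-ww---
224 ----------oooooooooooooooo---oooooo-ww---
225 ----------oooooooooooooooo---oooooo-ww---
226     -------ooooooooooooooo---oooooo-ww---
227              --ooooooooooo---oooooo-ww---
228       oo          -ooooooo---oooooo-ww---
229      ooo              ooo-----ooooo-ww---
230      -o-      -        oo-----ooooo-ww---
231              --   
[... 1171 characters left out ...]
--
257                  -------ooooo#ooooowww---
258 ---              -----------ooooooowww---
259 --------         ---------------oo-www---
260 -----------     -------------------www---
261 -----------------------------------www---
262 -----------------------------------www---
263 -----------------------------------www---
264 -----------------------------------www---
265 -----------------------------------www---
266 -----------------------------------www---
267 -----------------------------------www---
268 ww---------------------------------www---
269 wwwwwww----------------------------www---
270 wwwwwwwwwww------------------------www---
271 wwwwwwwwwwwwww---------------------www---
47.4833
```

The opener hangs vertical and still: shank at column 293, handle at rows 232–256 (230–255 expected), clear of the floor, and the gripper is away.

```bash
python3 -c "
from station import manip
print(manip.job_done(), manip.state()['t'])"
```

```text
the job is handed in; nothing more can be done
the job is handed in; nothing more can be done
```

The opener hangs by its loop on the cabinet hook, upright and still in the last pictures with the gripper clear, and I handed the job in just after 47.5 s of the 58 s; no verdict came back.

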